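Kick the fume fan's stand down and steady the fan upright

ROBOT

A 6-joint arm with a two-finger parallel gripper is mounted at the origin on the work surface. World frame = base frame: x ahead of the robot, y to its left, z up, the work surface at z = 0. Lengths are in m, angles in rad, forces in N, time in s.
With the tool pointing down it reaches from about 0.325 to 0.9 m from the base axis. Payload 3.5 kg.
Tool frame: the origin (TCP) lies at the very end of the fingers, on their centre line; the grasp point (between the pads) lies 19 mm behind it; z points along the fingers, y is the direction in which the jaws open and shut (so a half turn about z gives the same grasp; the last joint's range is limited). The gripper opens to 85 mm and grips with 20 to 120 N. Pads are 22 mm wide; open, the fingers measure 114 mm over their backs; the gripper's body (76 mm by 85 mm) begins 54 mm behind the grasp point. The pads swing forward as they close: fully open they stand 13 mm farther back than shut.
Start: joints at [-1.214, 0.276, -0.026, 1.268, 0, 1.467], TCP at [0.277, -0.56, 0.231] pointing down, gripper open.
Joint ranges: [-3.12, 3.12], [-0.85, 1.88], [-1.08, 1.24], [-1.95, 2.15], [-1.57, 1.53], [-3.14, 3.14]. Speed limits (rad/s): [2.57, 2.57, 3.14, 3.14, 3.14, 3.14].

INTERFACE

Orientations are given as a rotation vector (axis times angle).
In Python, from cell import read_state, read_camera, calibration, sign_off gives the robot as it stands.
- The arm moves only by the tool play_rows, never from a script. Its argument "commands" is a list of rows, each a list of 2 entries, a list of its own where there are three numbers: the shift along the tool's x, y, z in mm, then the turn about the tool's z in rad. A call has 1 to 20 rows; each row is the pose to reach, as a shift and turn from the pose commanded when the call began, along the tool's axes at that moment; what a row does not reach only later rows make up. A row lasts 1/12 s, in which the tool goes at most 41.7 mm and 7.16 degrees, less where a joint would pass 70% of its speed; a pose out of reach is approached as far as the arm can. A call with a gripper value outside its range is refused whole. "fingers" is the gripper's target within -1 to 1 (fully open at 1, half-way at 0, shut at -1), set as the call begins (left out, the last holds). The fingers move at their own pace and stop on an object; the grip force is fixed at half the most. Time passes only in rows, so rows that repeat a pose let the fingers close. It gives the time, the measured TCP pose, the force and the opening at its end, in the units of the state.
- read_state(): the state, without advancing time (a new reading comes with each control period).
- read_camera(name): name is "scene" or "side" or "wrist"; returns the picture (384x512x3 uint8, red, green, blue); there is no depth.
- calibration(name): a dict with "K" (3x3 intrinsics, pixels), "eye" and "orientation" of the camera in the world. Camera axes: x right, y up, looking along -z (the intrinsics and any distortion apply to the point x, -y, -z); pixel columns grow to the right and rows downward; lengths in m; the calibration is good to about 2 mm. The wrist camera is an equidistant fisheye: a pixel r from the principal point sees the ray r / f radians off the axis. A picture is of the moment at which its call begins: read the wrist's pose just before it. calibration takes no time and is no camera call; for the wrist camera it gives the pose at the moment of the call.
- sign_off(): hands the job in, once; it reports no verdict.
The state is a dict: "time_s": time; "joint_positions": joint angles; "dq": joint speeds; "joint_torque": joint torques, N m; "tool_pos": TCP position; "tool_rot": TCP orientation; "wrist_force": force on the tool from outside, world axes, zero at the start; "moment": the same for the moment, N m; "width": finger opening in m.
Only numpy, scipy, OpenCV 4.12 (cv2) and the standard library are available. Lean on these libraries where they do the work, as an engineer would, in place of code of your own. Each camera call takes 0.05 s, during which the arm holds its last target.

TASK

The fume fan is parked leaning on the back of the soldering station with its side stand folded up. While it still leans there, swing the stand's leg down until it snaps over centre against its stop; then take the fan by its carrying handle, bring it upright on its rubber feet on the spot, clear of the station and with the leg's foot on the bench, and finish still holding the handle so that it cannot tip while I pull the old filter out. Leave everything else on the bench where it is.

Things in the scene. Friction and masses are not known exactly. Their poses are not given: they have to be found in the camera images.
- fan: Loose slim fume fan, 0.8 kg: square grey housing 180 wide (y) x 38 thick (x), z 12 to 192 mm, wire guard and stand on its rear (+x) face. Origin midway between its two rubber feet (16 deep, 12 high), at their underside. z: up through the handle. It starts leaning 0.31 rad, top towards its -x, front face on the station's rear top edge, standing on its feet's front edge (8 mm ahead of the origin).
- fan_handle (a point): Centre of the carrying handle's grip, a horizontal round black bar 14 mm thick and 110 mm long along the fan's y, 224 mm above the feet's underside, on the fan's mid plane; free gap below the bar 25 mm. Axes as the fan's.
- leg_pivot (a point): Pivot of the side stand on the fan's rear, at x 44, y 25, z 85 mm in the fan's frame. Axes as the fan's.
- leg_foot (a point): Centre of the rubber foot (radius 8 mm) ending the steel leg, a straight 12 mm rod, 90 mm from the pivot. Folded, the leg runs about level along the fan's rear towards the fan's -y, 15 mm clear of the housing; down, it points to the bench, splayed 30 degrees out from the rear; with the fan upright the foot then touches the bench.
- leg (a joint): Leg angle (rad): 0 folded, 1.83 down at its stop. In the fan's frame the direction pivot to foot is (0.5 sin a, -cos a, -0.866 sin a), a = joint - 0.09. An over-centre spring drives it back to 0 below about 0.7, on to the stop above 0.8; some 0.1 Nm at either end, so about 1.5 N pressed down near the foot starts it.
- station: Soldering station, fixed: a grey box 150 deep (x) x 130 wide (y) x 120 high, origin under its centre; the fan leans on the top edge of its rear (+x) side.
- spool: Bystander: aluminium spool, 60 across, 46 high, standing beside the station; origin under its centre.
- jar: Bystander: small amber flux jar, 42 across, 36 high; origin under its centre.
- screwdriver: Bystander: screwdriver lying behind the fan, 170 long, along its x; origin near its middle.
- meter: Bystander: hand multimeter lying face up, 155 x 78 x 45; origin under its centre.
- board: Bystander: laptop main board with two blowers, about 100 x 240 x 14; origin under its centre.
- tray: Bystander: white parts tray 110 x 160 x 30; origin under its centre.
- iron_stand: Bystander: soldering iron in its coil stand, base 100 x 80, iron up to 170 high; origin under the base's centre.
Not all that is in view belongs to the job. Leave any brown or red look-alike of the station alone.

How it is judged:
By the outcome, as a careful person would: the job done as asked, in the order asked, and still so for the second after the job is handed in, while the arm keeps its last pose, push and grip.
It also fails if it takes over 54 s, if anything falls off the work surface, if the arm or the gripper's body presses on something with over 40 N, if the wrist force passes 120 N, or if a joint passes its speed limit or range.

## Working session

There is one attempt and no reset: what is moved stays moved. The work goes in short steps, Python scripts to look and compute and a tool call to move; the robot and the scene stay as the last step left them, time stands still between calls to the robot, and variables do not carry over. Pictures are saved under pics/ and viewed, and the job is handed in when it is done.

Besides the shell and the picture viewer there is one more tool, called after "Call:" by a JSON object that holds its "name" and its "arguments". play_rows: Moves the arm, as the interface text tells. Its arguments: {"type":"object","properties":{"commands":{"type":"array"},"fingers":{"type":"number"}},"required":["commands"]}

```bash
ls; mkdir -p pics; python3 - <<'E'
from cell import *
import cv2
print(read_state())
for n in ["scene","side","wrist"]:
    c=calibration(n); print(n,c)
    im=read_camera(n); cv2.imwrite(f"pics/{n}0.png",im[:,:,::-1])
E
```

```text
pics
{'time_s': 0.0, 'joint_positions': array([-1.21439984e+00,  2.77136892e-01, -2.78790856e-02,  1.26800475e+00,
        9.57313220e-06,  1.46740981e+00]), 'dq': array([ 8.65664259e-05, -1.04180123e-03,  1.10431892e-03,  1.08892845e-03,
        3.44819758e-04, -8.78612891e-04]), 'joint_torque': array([-7.44534991e-04, -4.45505798e+01,  2.95203137e+01,  1.63327303e-02,
       -2.98702298e-05, -1.12084400e-06]), 'tool_pos': array([ 0.27707454, -0.55936014,  0.23015813]), 'tool_rot': array([-3.05679111e+00, -7.15377490e-01,  4.25624519e-04]), 'wrist_force': array([-0.34889523, -0.27057429, -0.57229982]), 'moment': array([-0.04986255,  0.03842569, -0.00040395]), 'width': 0.08550447187671584}
scene {'K': array([[377.50032969,   0.        , 250.41716033],
       [  0.        , 377.50032969, 194.72595457],
       [  0.        ,   0.        ,   1.        ]]), 'eye': array([ 1.02895011, -0.56177195,  1.12099384]), 'orientation': array([0.63679393, 0.27537072, 0.73232634])}
side {'K': array([[362.97494505,   0.        , 256.91877006],
       [  0.        , 362.97494505, 191.52209592],
       [  0.        ,   0.        ,   1.        ]]), 'eye': array([0.00692159, 0.49478869, 1.00141881]), 'orientation': array([ 0.31992901, -0.80533747, -2.30344812])}
wrist {'K': array([[297.31863964,   0.        , 253.97769418],
       [  0.        , 297.31863964, 190.52120982],
       [  0.        ,   0.        ,   1.        ]]), 'eye': array([ 0.34312439, -0.52605552,  0.37345903]), 'orientation': array([-0.26158076,  0.16421995, -1.10331506])}
```

```bash
python3 - <<'E'
import cv2
for n in ["scene","side","wrist"]:
    im=cv2.imread(f"pics/{n}0.png"); cv2.imwrite(f"pics/{n}0b.png",cv2.resize(im,(800,600),interpolation=cv2.INTER_CUBIC))
E
```

```text
(no output)
```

View pics/scene0b.png

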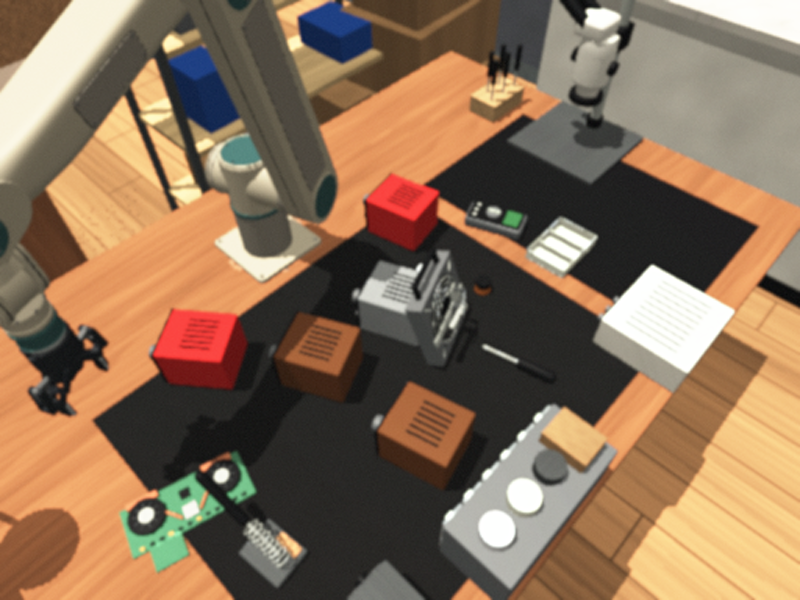

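View pics/side0b.png

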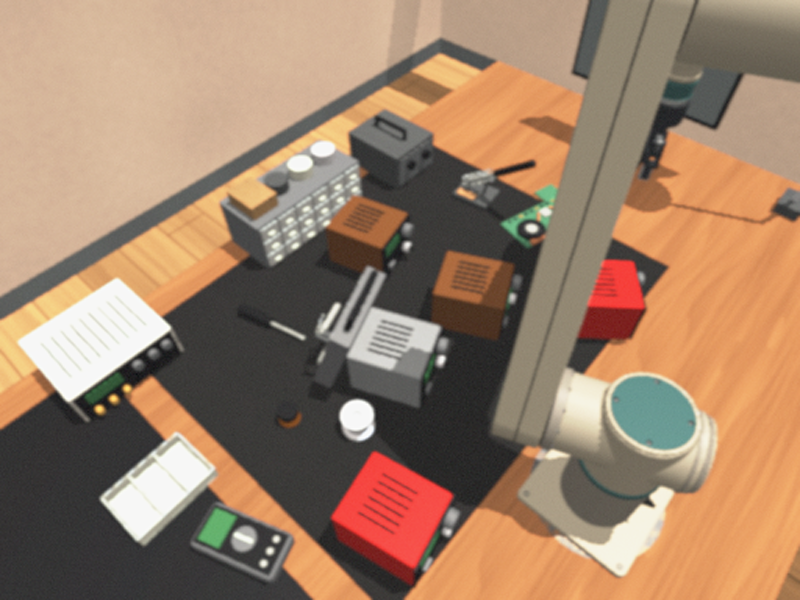

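View pics/wrist0b.png

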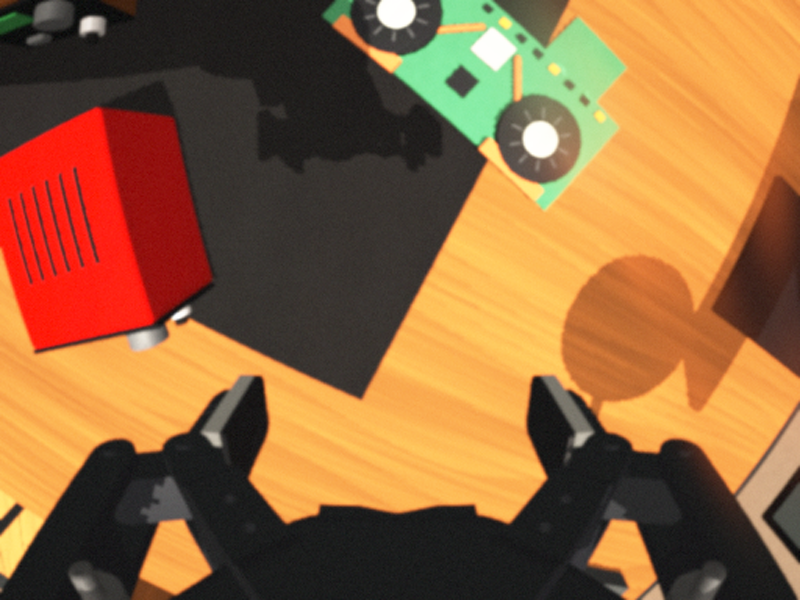

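```bash
cat > h.py <<'E'
import numpy as np, cv2
from scipy.spatial.transform import Rotation as R
from scipy.optimize import least_squares
from cell import *
CAL={}
def cal(n):
    if n=="wrist": return calibration(n)
    if n not in CAL: CAL[n]=calibration(n)
    return CAL[n]
def ray(n,px,c=None):
    c=c or cal(n); K=c["K"]; u=(px[0]-K[0,2])/K[0,0]; v=(px[1]-K[1,2])/K[1,1]
    if n=="wrist":
        r=np.hypot(u,v); d=np.array([np.sin(r)*u/max(r,1e-9),-np.sin(r)*v/max(r,1e-9),-np.cos(r)])
    else: d=np.array([u,-v,-1.])
    d/=np.linalg.norm(d)
    return np.array(c["eye"]),R.from_rotvec(c["orientation"]).apply(d)
def tri(*obs):
    A=np.zeros((3,3));b=np.zeros(3)
    rs=[ray(*o) for o in obs]
    for e,d in rs:
        P=np.eye(3)-np.outer(d,d);A+=P;b+=P@e
    x=np.linalg.solve(A,b)
    return x,[float(np.linalg.norm((np.eye(3)-np.outer(d,d))@(x-e)))*1000 for e,d in rs]
def proj(n,X,c=None):
    c=c or cal(n);K=c["K"];p=R.from_rotvec(c["orientation"]).inv().apply(np.atleast_2d(X)-c["eye"])
    x,y,z=p[:,0],-p[:,1],-p[:,2]
    if n=="wrist":
        r=np.hypot(x,y);t=np.arctan2(r,z);u=t*x/np.maximum(r,1e-9);v=t*y/np.maximum(r,1e-9)
    else: u,v=x/z,y/z
    return np.c_[K[0,0]*u+K[0,2],K[1,1]*v+K[1,2]]
def onplane(n,px,z,c=None):
    e,d=ray(n,px,c);return e+d*(z-e[2])/d[2]
def crop(im,x0,y0,w,h,s,out):
    c=cv2.resize(im[y0:y0+h,x0:x0+w],None,fx=s,fy=s,interpolation=cv2.INTER_CUBIC);cv2.imwrite(out,c)
E
python3 - <<'E'
from h import *
im=cv2.imread("pics/scene0.png"); crop(im,210,145,160,110,5,"pics/c1.png")
im=cv2.imread("pics/side0.png"); crop(im,140,155,160,120,5,"pics/c2.png")
E
```

```text
(no output)
```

View pics/c1.png

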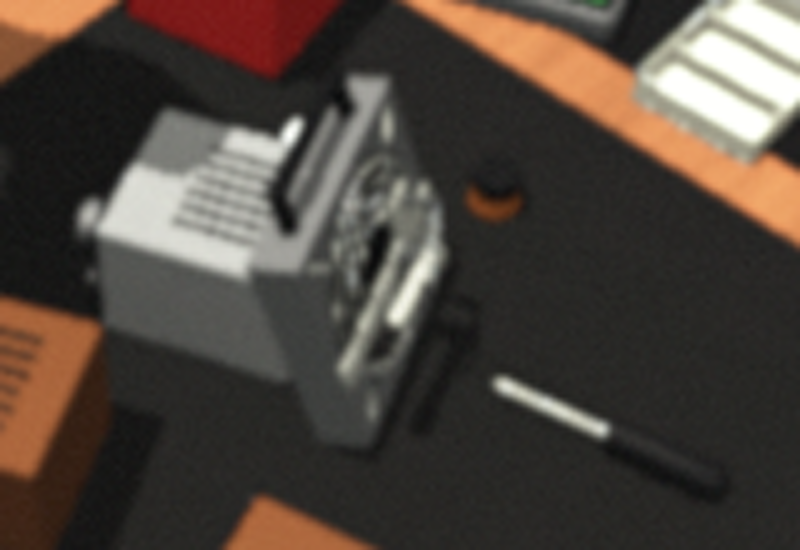

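View pics/c2.png

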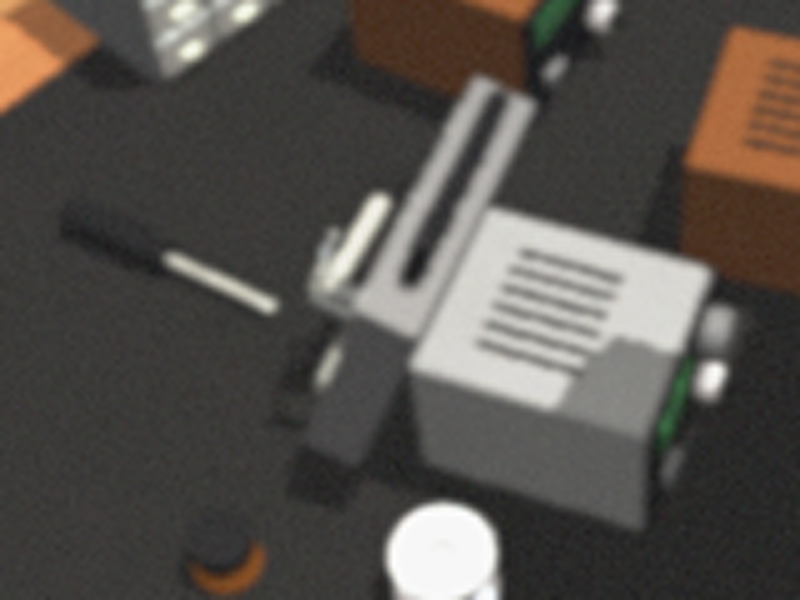

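```bash
cat > fit.py <<'E'
from h import *
s=lambda x,y:(210+x/5,145+y/5)
d=lambda x,y:(140+x/5,155+y/5)
# station top
for a,b in [((100,230),(712,268)),((165,110),(648,432)),]:
    pass
print("handle near/far", tri(("scene",s(287,215)),("side",d(497,98))), tri(("scene",s(345,95)),("side",d(412,278))))
for p in [(413,365),(495,210),(712,268),(648,432)]: print("st side",onplane("side",d(*p),.12))
for p in [(100,230),(165,110),(250,275)]: print("st scene",onplane("scene",s(*p),.12))
print("spool",onplane("side",d(443,545),.046),"jar",onplane("side",d(222,540),.036),onplane("scene",s(497,175),.036))
print("fan bottom rear y-",onplane("scene",s(370,450),.012))
print("driver",[onplane("scene",s(*p),.01) for p in [(495,383),(720,480)]])
E
python3 fit.py
```

```text
handle near/far (array([0.5224959 , 0.01108793, 0.20437925]), [4.268771367011494, 4.268771367011674]) (array([0.47403222, 0.12715627, 0.1899281 ]), [1.2394881823603714, 1.2394881823601689])
st side [0.46899157 0.1379536  0.12      ]
st side [0.51131625 0.02438313 0.12      ]
st side [ 0.38299197 -0.02933805  0.12      ]
st side [0.33819069 0.08250943 0.12      ]
st scene [ 0.39461081 -0.03062762  0.12      ]
st scene [0.34808444 0.07982879 0.12      ]
st scene [0.49644217 0.01132643 0.12      ]
spool [0.40640979 0.18456271 0.046     ] jar [0.51094891 0.26525992 0.036     ] [0.52243046 0.25820074 0.036     ]
fan bottom rear y- [0.60477932 0.01774209 0.012     ]
driver [array([0.63169752, 0.12258825, 0.01      ]), array([0.79357245, 0.16463023, 0.01      ])]
```

```bash
cat >> h.py <<'E'
def fanpts(P,p,lean=None):
    # p: x,y (origin-front-edge point midway), yaw, lean ; P in fan frame m
    x,y,yaw,l=p
    P=np.atleast_2d(P)-[-.008,0,0]
    return R.from_euler('z',yaw).apply(R.from_euler('y',-l).apply(P))+[x,y,0]
def legdir(j):
    a=j-.09
    return np.array([.5*np.sin(a),-np.cos(a),-.866*np.sin(a)])
PIV=np.array([.044,.025,.085]); HAN=np.array([0,0,.224])
E
cat > fit2.py <<'E'
from h import *
s=lambda x,y:(210+x/5,145+y/5)
d=lambda x,y:(140+x/5,155+y/5)
# side
sid=[((480,75),(.019,-.09,.192)),((537,100),(-.019,-.09,.192)),((355,300),(.019,.09,.192)),((412,335),(-.019,.09,.192)),((305,440),(.019,.09,.012)),((355,467),(-.019,.09,.012)),((384,202),PIV*0+1)]
sid=sid[:-1]
scn=[((250,270),(-.019,-.09,.192)),((307,268),(.019,-.09,.192)),((320,435),(-.019,-.09,.012)),((370,450),(.019,-.09,.012)),((350,75),(-.019,.09,.192)),((388,78),(.019,.09,.192))]
def res(p):
    a=proj("side",fanpts([q for _,q in sid],p))-np.array([d(*u) for u,_ in sid])
    b=proj("scene",fanpts([q for _,q in scn],p))-np.array([s(*u) for u,_ in scn])
    return np.r_[a.ravel(),b.ravel()]
r=least_squares(res,[.58,.1,.4,.31],loss="soft_l1"); print(r.x); print(res(r.x).reshape(-1,2).round(1))
# station
ss=[((495,210),(.075,-.065)),((712,268),(-.075,-.065)),((648,432),(-.075,.065)),((413,365),(.075,.065))]
sc=[((100,230),(-.075,-.065)),((165,110),(-.075,.065)),((255,275),(.075,-.065))]
def rs(p):
    f=lambda q:np.c_[R.from_euler('z',p[2]).apply(np.c_[q,np.zeros(len(q))])[:,:2]+p[:2],np.full(len(q),.12)]
    a=proj("side",f([q for _,q in ss]))-np.array([d(*u) for u,_ in ss])
    b=proj("scene",f([q for _,q in sc]))-np.array([s(*u) for u,_ in sc])
    return np.r_[a.ravel(),b.ravel()]
q=least_squares(rs,[.43,.05,.4],loss="soft_l1");print(q.x,rs(q.x).reshape(-1,2).round(1))
p=r.x
print("handle",fanpts(HAN,p),"piv",fanpts(PIV,p),"foot",fanpts(PIV+.09*legdir(0),p))
# overlay
for n,s0,f in [("scene",(210,145,160,110),"c1"),("side",(140,155,160,120),"c2")]:
    im=cv2.imread(f"pics/{f}.png")
    def line(P,col):
        u=(proj(n,fanpts(P,p))-s0[:2])*5
        cv2.polylines(im,[np.int32(u)],False,col,1)
    for x in(-.019,.019): line([(x,-.09,.012),(x,.09,.012),(x,.09,.192),(x,-.09,.192),(x,-.09,.012)],(0,255,0))
    line([HAN-[0,.055,0],HAN+[0,.055,0]],(0,0,255)); line([PIV,PIV+.09*legdir(0)],(255,0,255))
    cv2.imwrite(f"pics/o_{n}.png",im)
E
python3 fit2.py
```

```text
[0.55000923 0.09069652 0.3923486  0.31072444]
[[-1.7 -0.6]
 [-1.7 -0.2]
 [-0.8  0.8]
 [ 0.4 -0.2]
 [-0.9 -0.3]
 [ 0.1 -0.6]
 [-0.9 -1. ]
 [-1.5  0.3]
 [-0.2  0.8]
 [-0.2 -0.9]
 [-2.5 -0.2]
 [ 0.1 -0.5]]
[0.42749293 0.05344049 0.37412344] [[-1.4 -2.4]
 [ 1.5 -0.8]
 [ 0.2  1.8]
 [-2.  -0.1]
 [-3.5 -1.4]
 [-1.5 -2.9]
 [ 6.2  2.4]]
handle [[0.49376382 0.067422   0.21571915]] piv [[0.56218417 0.12279042 0.09682847]] foot [[0.59091996 0.03767443 0.10226153]]
```

```bash
python3 -c "
import cv2,numpy as np
a=cv2.imread('pics/o_scene.png');b=cv2.imread('pics/o_side.png')
cv2.imwrite('pics/o.png',cv2.resize(np.vstack([np.hstack([a,a[:,:0]]),b])[:, :],(415,598)))"
```

```text
(no output)
```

View pics/o_scene.png

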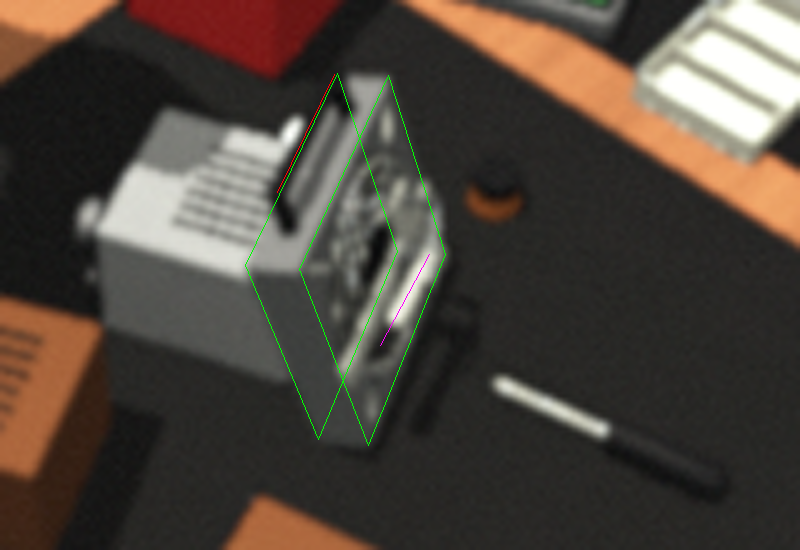

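View pics/o_side.png

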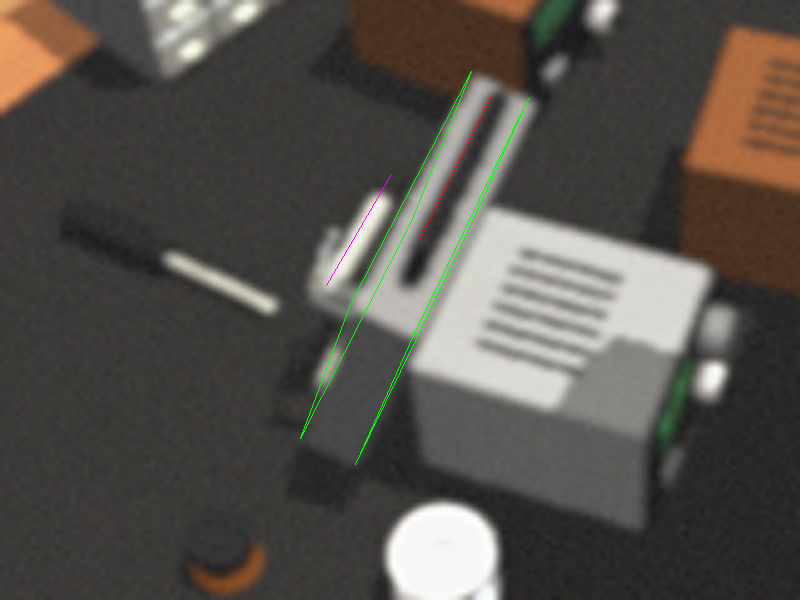

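```bash
python3 - <<'E'
from h import *
s=read_state(); c=calibration("wrist"); T=R.from_rotvec(s["tool_rot"])
print(T.as_matrix().round(3)); print("cam in tool",T.inv().apply(c["eye"]-s["tool_pos"]).round(4)); 
C=T.inv()*R.from_rotvec(c["orientation"]); print(C.as_matrix().round(3))
print(np.arctan2(*T.as_matrix()[[1,0],1]))
E
```

```text
[[ 0.896  0.444 -0.001]
 [ 0.444 -0.896  0.002]
 [ 0.    -0.002 -1.   ]]
cam in tool [ 0.074  -0.0009 -0.1432]
[[-0.001  0.957  0.289]
 [ 1.     0.001 -0.   ]
 [-0.001  0.289 -0.957]]
-1.1109875177930664
```

Call:
{"name": "play_rows", "arguments": {"commands": [[[30,-27,-40],-0.1],[[60,-54,-75],-0.2],[[90,-80,-100],-0.3],[[120,-107,-130],-0.4],[[150,-134,-150],-0.5],[[180,-160,-170],-0.6],[[210,-187,-190],-0.7],[[240,-214,-190],-0.8],[[270,-240,-190],-0.9],[[300,-268,-190],-1.0],[[330,-295,-190],-1.1],[[360,-321,-190],-1.2],[[390,-348,-190],-1.3],[[420,-375,-190],-1.4],[[450,-402,-190],-1.5],[[480,-430,-190],-1.5],[[500,-447,-190],-1.5],[[506,-452,-190],-1.5]], "fingers": 1}}

```text
time_s: 1.65
tool_pos: [0.5307, 0.073, 0.4208]
tool_rot: [-1.746, -2.61, -0.001]
wrist_force: [0.3, -0.5, 0.0]
width: 0.0851
```

```bash
cat >> h.py <<'E'
def snap(n,out):
    c=calibration(n); im=read_camera(n)[:,:,::-1].copy(); cv2.imwrite(f"pics/{out}.png",im); np.save(f"pics/{out}.npy",np.r_[c["eye"],c["orientation"]])
    return im
def wc(out):
    a=np.load(f"pics/{out}.npy"); return dict(K=cal("wrist")["K"],eye=a[:3],orientation=a[3:])
E
python3 - <<'E'
from h import *
s=read_state();print(s["time_s"],s["tool_pos"],s["joint_positions"].round(3),R.from_rotvec(s["tool_rot"]).as_matrix().round(3))
im=snap("wrist","w1"); cv2.imwrite("pics/w1b.png",cv2.resize(im,(800,600),interpolation=cv2.INTER_CUBIC))
E
```

```text
1.65 [0.53069094 0.07296905 0.42077735] [1.500e-02 7.900e-02 1.270e-01 1.619e+00 1.000e-03 1.195e+00] [[-0.382  0.924 -0.   ]
 [ 0.924  0.382  0.001]
 [ 0.001  0.    -1.   ]]
```

View pics/w1b.png

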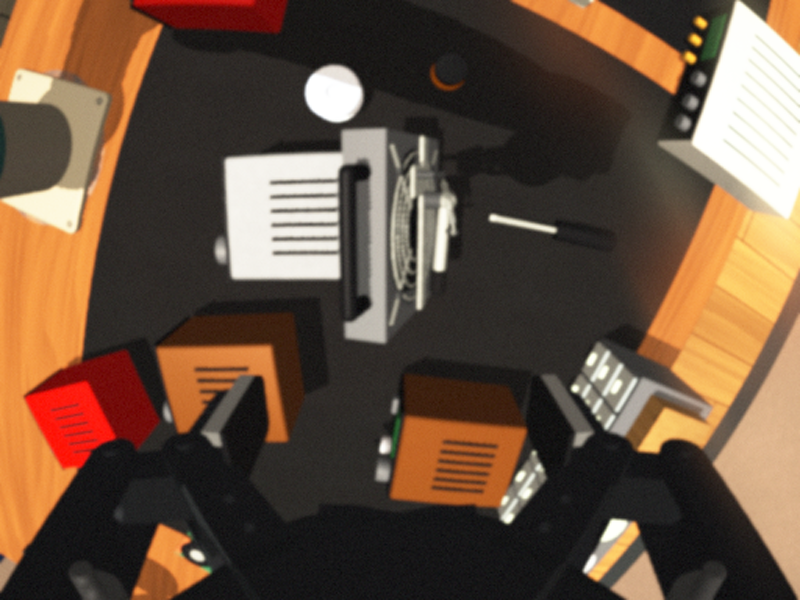

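```bash
python3 - <<'E'
from h import *
im=cv2.imread("pics/w1.png"); crop(im,205,75,100,150,4,"pics/w1c.png")
im=cv2.imread("pics/w1.png"); crop(im,250,80,60,75,8,"pics/w1d.png")
E
```

```text
(no output)
```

View pics/w1c.png

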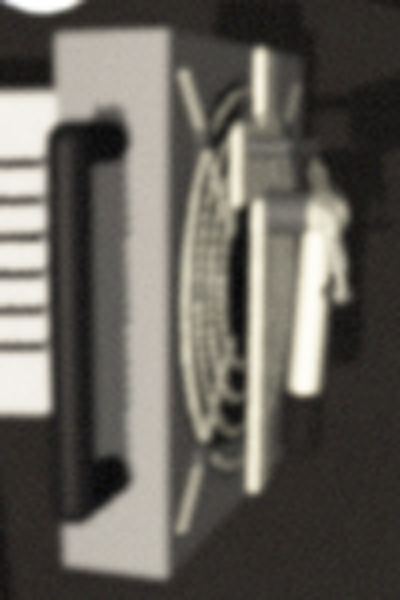

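View pics/w1d.png

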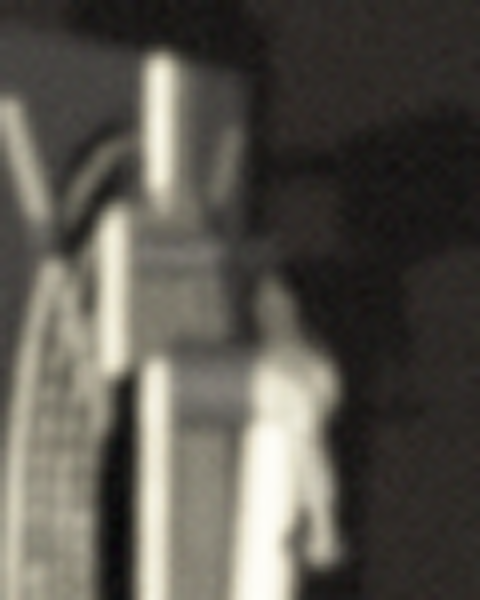

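```bash
cat > fit3.py <<'E'
from h import *
s=lambda x,y:(210+x/5,145+y/5)
d=lambda x,y:(140+x/5,155+y/5)
w=lambda x,y:(205+x/4,75+y/4)
W=wc("w1")
sid=[((480,75),(.019,-.09,.192)),((537,100),(-.019,-.09,.192)),((355,300),(.019,.09,.192)),((412,335),(-.019,.09,.192)),((305,440),(.019,.09,.012)),((355,467),(-.019,.09,.012))]
scn=[((250,270),(-.019,-.09,.192)),((307,268),(.019,-.09,.192)),((320,435),(-.019,-.09,.012)),((370,450),(.019,-.09,.012)),((350,75),(-.019,.09,.192)),((388,78),(.019,.09,.192))]
wr=[((52,32),(-.019,.09,.192)),((172,30),(.019,.09,.192)),((62,568),(-.019,-.09,.192)),((170,580),(.019,-.09,.192)),((72,122),(0,.055,.224)),((74,520),(0,-.055,.224))]
def parts(p):
    a=proj("side",fanpts([q for _,q in sid],p))-np.array([d(*u) for u,_ in sid])
    b=proj("scene",fanpts([q for _,q in scn],p))-np.array([s(*u) for u,_ in scn])
    c=proj("wrist",fanpts([q for _,q in wr],p),W)-np.array([w(*u) for u,_ in wr])
    return a,b,c
for ww in [(1,1,1),(0,0,1),(1,1,0)]:
    f=lambda p:np.r_[tuple(k*x.ravel() for k,x in zip(ww,parts(p)))]
    g=(lambda p:np.r_[f(p),(p[3]-.31)*1000])
    r=least_squares(g,[.55,.09,.39,.31]);p=r.x
    print(ww,p.round(4),"handle",fanpts(HAN,p).round(4),"foot",fanpts(PIV+.09*legdir(0),p).round(4),"piv",fanpts(PIV,p).round(4))
    if ww==(1,1,1): P0=p
    if ww!=(1,1,0): print(*[x.round(1).tolist() for x in parts(p)],sep="\n")
    print("foot px in w1c",(proj("wrist",fanpts([PIV,PIV+.09*legdir(0)],p),W)-[205,75])*4)
E
python3 fit3.py
```

```text
(1, 1, 1) [0.5491 0.0917 0.3826 0.3099] handle [[0.4928 0.069  0.2158]] foot [[0.5896 0.0383 0.1022]] piv [[0.5617 0.1237 0.0968]]
[[-1.5, -0.2], [-1.6, 0.3], [-1.3, 1.2], [-0.1, 0.3], [-1.2, -0.1], [-0.2, -0.2]]
[[-1.1, -1.5], [-1.7, -0.1], [-0.5, 0.4], [-0.5, -1.2], [-2.1, -0.6], [0.4, -0.8]]
[[1.1, 0.5], [-0.7, 0.1], [0.6, -0.8], [-0.7, -0.3], [-0.3, 5.6], [0.5, -4.0]]
foot px in w1c [[317.16202256 214.19660495]
 [297.13246284 437.24962867]]
(0, 0, 1) [0.5489 0.092  0.3819 0.3099] handle [[0.4926 0.0694 0.2158]] foot [[0.5893 0.0386 0.1022]] piv [[0.5615 0.124  0.0968]]
[[-1.5, -0.1], [-1.6, 0.4], [-1.3, 1.3], [-0.1, 0.4], [-1.2, 0.0], [-0.2, -0.1]]
[[-1.0, -1.6], [-1.7, -0.2], [-0.5, 0.3], [-0.5, -1.3], [-2.1, -0.6], [0.5, -0.9]]
[[1.1, 0.1], [-0.7, -0.2], [0.5, -1.0], [-0.8, -0.6], [-0.3, 5.2], [0.4, -4.4]]
foot px in w1c [[317.07120885 213.2808566 ]
 [296.90895388 436.37354623]]
(1, 1, 0) [0.5501 0.0904 0.3872 0.31  ] handle [[0.4939 0.0675 0.2158]] foot [[0.5908 0.0372 0.1022]] piv [[0.5625 0.1225 0.0968]]
foot px in w1c [[317.93060162 217.87397254]
 [298.86524274 440.79034115]]
```

```bash
python3 - <<'E'
from h import *
s=lambda x,y:(210+x/5,145+y/5)
w=lambda x,y:(205+x/4,75+y/4)
d=lambda x,y:(140+x/5,155+y/5)
W=wc("w1")
print("rod end",tri(("scene",s(396,321)),("wrist",w(305,392),W)))
print("rod end side",tri(("side",d(384,200)),("wrist",w(305,392),W)))
print("handle y- end",tri(("scene",s(287,218)),("wrist",w(74,515),W)),tri(("scene",s(287,218)),("side",d(495,100)),("wrist",w(74,515),W)))
print("handle y+ end",tri(("scene",s(343,92)),("side",d(412,278)),("wrist",w(72,125),W)))
E
```

```text
rod end (array([0.58530864, 0.05781685, 0.1047336 ]), [1.0357272098771093, 1.0357272098769954])
rod end side (array([0.58500535, 0.05381432, 0.09567837]), [2.0236143022910467, 2.0236143022910333])
handle y- end (array([0.51960736, 0.01217245, 0.2008108 ]), [5.950851434009213, 5.950851434009209]) (array([0.5199149 , 0.01113503, 0.20263155]), [6.493558814374919, 1.7738487513123886, 5.6314440511744115])
handle y+ end (array([0.47112288, 0.12650402, 0.19226991]), [2.478393364751165, 1.093333777063454, 3.506906776981779])
```

```bash
cat > plan.py <<'E'
from h import *
P0=np.array([.5491,.0917,.3826,.31])
st=read_state(); T=R.from_rotvec(st["tool_rot"])
def rel(X): return (T.inv().apply(np.array(X)-st["tool_pos"])*1000).round(0)
ex=np.array([np.cos(.3826),np.sin(.3826),0])
if __name__=="__main__":
    for r in (.065,):
      for j in (0,.2,.4,.6,.8,1.0,1.2,1.4,1.6,1.83):
        q=fanpts(PIV+r*legdir(j),P0)[0]; t=q+[0,0,.006]+.004*ex
        print(j,"rod",q.round(3),"tool",t.round(3),"rel",rel(t), "foot z",fanpts(PIV+.09*legdir(j),P0)[0].round(3))
E
python3 plan.py
```

```text
0 rod [0.582 0.062 0.101] tool [0.586 0.064 0.107] rel [-33.  44. 313.] foot z [0.59  0.038 0.102]
0.2 rod [0.591 0.066 0.092] tool [0.594 0.067 0.098] rel [-33.  54. 322.] foot z [0.602 0.043 0.09 ]
0.4 rod [0.598 0.072 0.083] tool [0.602 0.073 0.089] rel [-30.  63. 331.] foot z [0.613 0.052 0.078]
0.6 rod [0.605 0.08  0.075] tool [0.608 0.081 0.081] rel [-25.  72. 339.] foot z [0.621 0.063 0.067]
0.8 rod [0.609 0.09  0.068] tool [0.613 0.091 0.074] rel [-18.  80. 346.] foot z [0.627 0.077 0.057]
1.0 rod [0.612 0.101 0.062] tool [0.616 0.102 0.068] rel [ -9.  87. 352.] foot z [0.631 0.092 0.049]
1.2 rod [0.612 0.113 0.058] tool [0.616 0.114 0.064] rel [  2.  92. 357.] foot z [0.632 0.109 0.043]
1.4 rod [0.611 0.126 0.055] tool [0.615 0.127 0.061] rel [ 14.  95. 360.] foot z [0.63  0.126 0.038]
1.6 rod [0.608 0.138 0.053] tool [0.611 0.139 0.059] rel [ 27.  97. 361.] foot z [0.625 0.143 0.036]
1.83 rod [0.602 0.152 0.054] tool [0.605 0.153 0.06 ] rel [ 42.  97. 361.] foot z [0.617 0.162 0.037]
```

Call:
{"name": "play_rows", "arguments": {"commands": [[[-10,16,30],0],[[-20,32,60],0],[[-33,48,95],0],[[-33,49,130],0],[[-33,49,165],0],[[-33,49,200],0],[[-33,49,230],0],[[-33,49,255],0],[[-33,49,265],0],[[-33,49,265],0]], "fingers": -1}}

```text
time_s: 2.53
tool_pos: [0.5852, 0.0575, 0.1529]
tool_rot: [-1.747, -2.604, 0.006]
wrist_force: [0.1, 0.5, -0.3]
width: -0.0
```

```bash
python3 - <<'E'
from h import *
s=read_state();print(s["time_s"],s["tool_pos"],s["width"])
im=snap("wrist","w2"); crop(im,100,60,300,220,2.6,"pics/w2b.png")
im=snap("scene","s2"); crop(im,210,125,160,130,5,"pics/s2b.png")
E
```

```text
2.5333 [0.58524426 0.05751412 0.1528713 ] -2.4995534872357228e-05
```

View pics/w2b.png

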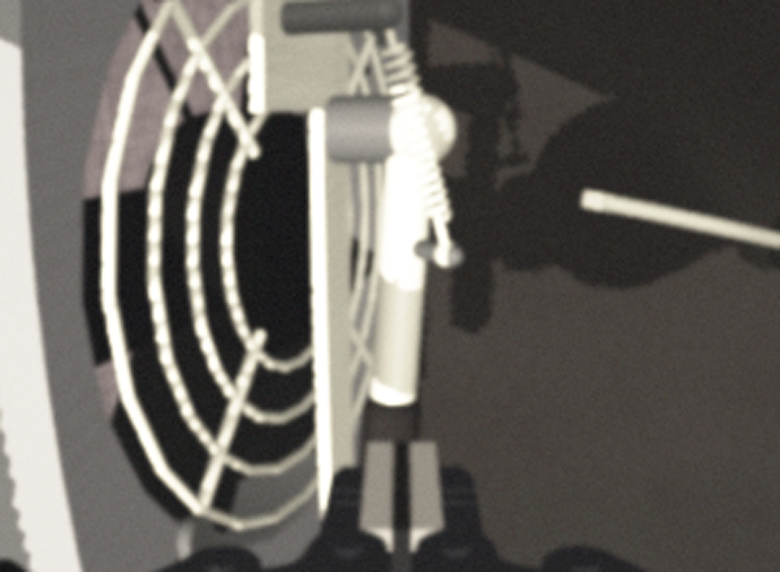

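View pics/s2b.png

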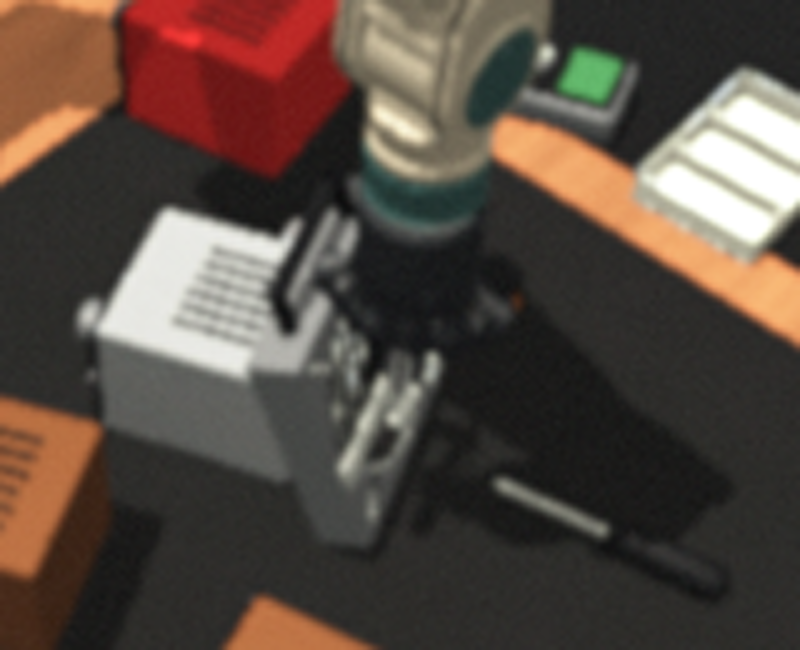

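```bash
python3 - <<'E'
from plan import *
W=wc("w2"); f=lambda X:((proj("wrist",X,W)-[100,60])*2.6).round(0)
print("tip",f(st["tool_pos"]),"leg r=0,.03,.06,.075,.09",f([fanpts(PIV+r*legdir(0),P0)[0] for r in (0,.03,.06,.075,.09)]).tolist())
print("tcp at z .107 proj",f(st["tool_pos"]-[0,0,.046]))
for r in (.05,.06,.065,.07): print(r,rel(fanpts(PIV+r*legdir(0),P0)[0]+[0,0,.006]))
E
```

```text
tip [[415. 498.]] leg r=0,.03,.06,.075,.09 [[414.0, 130.0], [405.0, 245.0], [397.0, 357.0], [393.0, 411.0], [389.0, 462.0]]
tcp at z .107 proj [[413. 413.]]
0.05 [22. -3. 51.]
0.06 [12. -4. 51.]
0.065 [ 7. -5. 50.]
0.07 [ 2. -5. 50.]
```

```bash
python3 - <<'E'
from plan import *
print(st["time_s"],st["tool_pos"],st["dq"].round(4),R.from_rotvec(st["tool_rot"]).as_matrix().round(4))
for j in (0,.2,.4,.6,.8,1.0,1.2,1.4):
    q=fanpts(PIV+.065*legdir(j),P0)[0]; print(j,rel(q+[0,0,.006]+.006*ex))
E
```

```text
2.6333 [0.58857383 0.05749658 0.15711449] [ 0.0014 -0.0208  0.0368 -0.0043 -0.0004 -0.0001] [[-3.792e-01  9.253e-01  7.000e-04]
 [ 9.253e-01  3.792e-01  0.000e+00]
 [-3.000e-04  7.000e-04 -1.000e+00]]
0 [ 7.  1. 50.]
0.2 [ 7. 11. 59.]
0.4 [ 9. 20. 68.]
0.6 [15. 29. 76.]
0.8 [22. 37. 83.]
1.0 [31. 44. 89.]
1.2 [42. 49. 93.]
1.4 [54. 53. 97.]
```

Call:
{"name": "play_rows", "arguments": {"commands": [[[3,2,15],0],[[6,2,30],0],[[6,3,42],0],[[6,4,48],0],[[6,6,53],0],[[7,9,56],0],[[7,11,59],0],[[7,11,59],0]]}}

```text
time_s: 3.3
tool_pos: [0.5964, 0.0683, 0.0974]
tool_rot: [1.75, 2.609, 0.001]
wrist_force: [0.2, 0.8, -0.1]
width: 0.0002
```

```bash
python3 - <<'E'
from h import *
s=read_state();print(s["time_s"],s["tool_pos"],s["wrist_force"])
im=snap("wrist","w3"); crop(im,100,60,300,220,2.6,"pics/w3b.png")
E
```

```text
3.3 [0.59636998 0.06833647 0.09738236] [ 0.15879376  0.8063145  -0.07788516]
```

View pics/w3b.png

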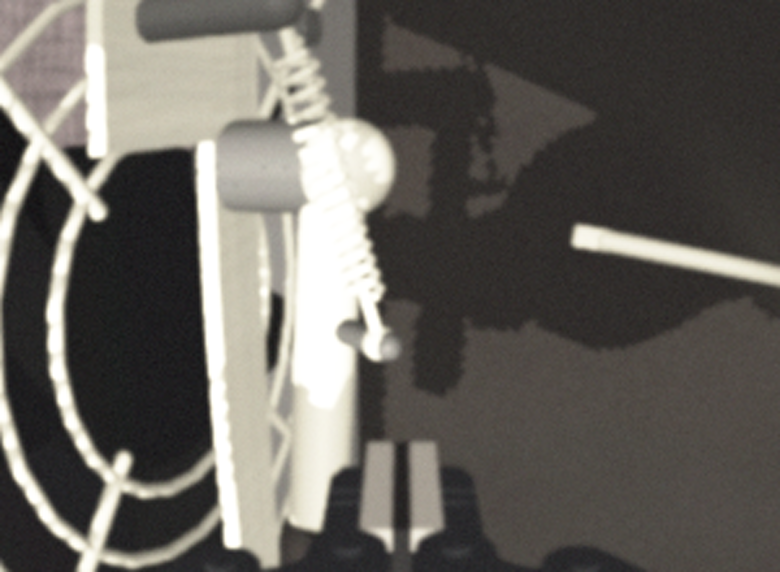

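```bash
python3 - <<'E'
from plan import *
W=wc("w3"); f=lambda X:((proj("wrist",X,W)-[100,60])*2.6).round(0)
print("tip",f(st["tool_pos"]),st["tool_pos"])
for j in (0,.1,.2): print(j,f([fanpts(PIV+r*legdir(j),P0)[0] for r in (0,.03,.06,.075,.09)]).tolist())
for r in (.05,.06,.065,.07): print(r,rel(fanpts(PIV+r*legdir(0),P0)[0]+[0,0,.006]))
E
```

```text
tip [[399. 484.]] [0.59624771 0.06828401 0.09757601]
0 [[339.0, 168.0], [330.0, 325.0], [323.0, 470.0], [321.0, 535.0], [319.0, 594.0]]
0.1 [[339.0, 168.0], [342.0, 323.0], [346.0, 462.0], [348.0, 524.0], [351.0, 581.0]]
0.2 [[339.0, 168.0], [354.0, 319.0], [368.0, 453.0], [375.0, 511.0], [381.0, 565.0]]
0.05 [ 15. -15.  -8.]
0.06 [  5. -15.  -9.]
0.065 [ -0. -16.  -9.]
0.07 [ -5. -16.  -9.]
```

Call:
{"name": "play_rows", "arguments": {"commands": [[[0,0,-15],0],[[0,0,-28],0],[[0,-7,-32],0],[[0,-14,-32],0],[[0,-14,-32],0],[[0,-14,-32],0],[[0,-14,-24],0],[[0,-14,-16],0],[[0,-14,-11],0],[[0,-14,-8],0],[[0,-12,-6],0],[[0,-9,-3],0],[[0,-6,-1],0],[[0,-5,0],0],[[0,-5,0],0],[[0,-5,0],0]]}}

```text
time_s: 4.68
tool_pos: [0.5937, 0.0666, 0.098]
tool_rot: [1.748, 2.606, 0.005]
wrist_force: [3.0, 0.1, 5.1]
width: -0.0006
```

```bash
python3 - <<'E'
from plan import *
s=st;print(s["time_s"],s["tool_pos"],s["wrist_force"])
im=snap("wrist","w4"); crop(im,100,60,300,220,2.6,"pics/w4b.png")
W=wc("w4"); f=lambda X:((proj("wrist",X,W)-[100,60])*2.6).round(0)
print("tip",f(st["tool_pos"]),st["tool_pos"])
for j in (0,.1,.2,.3): print(j,f([fanpts(PIV+r*legdir(j),P0)[0] for r in (0,.03,.06,.075,.09)]).tolist())
E
```

```text
4.6833 [0.59367003 0.06656507 0.09798681] [3.0197866  0.14179124 5.09352708]
tip [[400. 483.]] [0.59367003 0.06656507 0.09798681]
0 [[357.0, 164.0], [347.0, 321.0], [339.0, 466.0], [336.0, 531.0], [333.0, 591.0]]
0.1 [[357.0, 164.0], [359.0, 319.0], [362.0, 459.0], [363.0, 521.0], [365.0, 577.0]]
0.2 [[357.0, 164.0], [370.0, 316.0], [383.0, 449.0], [389.0, 508.0], [394.0, 561.0]]
0.3 [[357.0, 164.0], [382.0, 311.0], [404.0, 437.0], [414.0, 492.0], [422.0, 542.0]]
```

View pics/w4b.png

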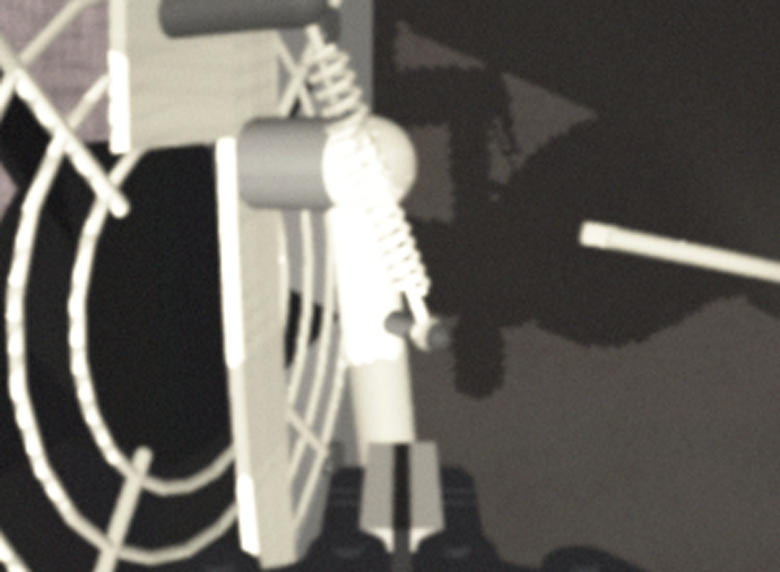

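Call:
{"name": "play_rows", "arguments": {"commands": [[[1,5,4],0],[[2,9,8],0],[[4,13,12],0],[[8,18,16],0],[[11,22,20],0],[[15,26,23],0],[[19,30,26],0],[[24,33,29],0],[[24,33,29],0],[[24,33,29],0]]}}

```text
time_s: 5.57
tool_pos: [0.6115, 0.1015, 0.0676]
tool_rot: [-1.748, -2.608, 0.002]
wrist_force: [0.6, 0.4, -0.4]
width: -0.0
```

```bash
python3 - <<'E'
from plan import *
s=st;print(s["time_s"],s["tool_pos"],s["wrist_force"])
im=snap("wrist","w5"); crop(im,100,60,300,220,2.6,"pics/w5b.png")
W=wc("w5"); f=lambda X:((proj("wrist",X,W)-[100,60])*2.6).round(0)
for j in (.8,1,1.2,1.83): print(j,f([fanpts(PIV+r*legdir(j),P0)[0] for r in (0,.03,.06,.075,.09)]).tolist())
E
```

```text
5.5667 [0.61149123 0.10148725 0.067564  ] [ 0.58531332  0.35208296 -0.36443499]
0.8 [[163.0, 343.0], [271.0, 442.0], [356.0, 516.0], [391.0, 546.0], [422.0, 571.0]]
1 [[163.0, 343.0], [289.0, 414.0], [386.0, 467.0], [426.0, 489.0], [461.0, 507.0]]
1.2 [[163.0, 343.0], [302.0, 385.0], [409.0, 415.0], [453.0, 427.0], [491.0, 438.0]]
1.83 [[163.0, 343.0], [311.0, 284.0], [430.0, 238.0], [480.0, 220.0], [524.0, 204.0]]
```

View pics/w5b.png

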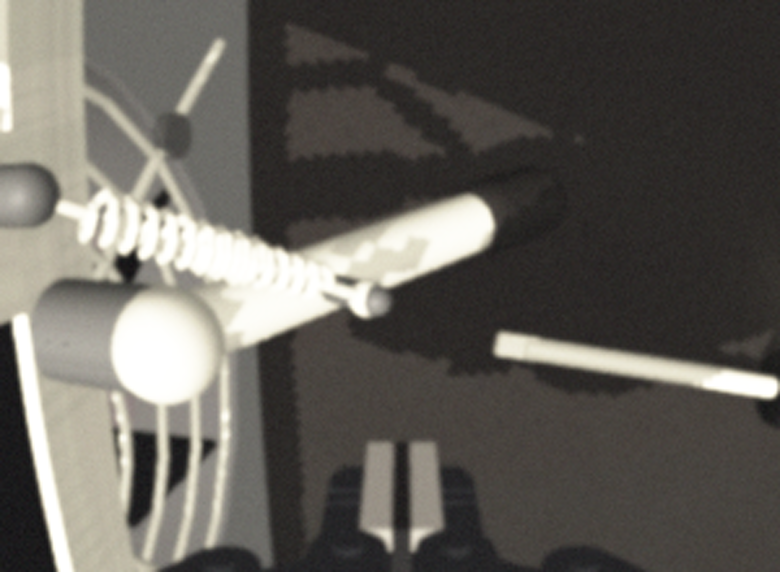

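```bash
python3 - <<'E'
from plan import *
h=fanpts(HAN,P0)[0]; print(st["time_s"],h, rel(h+[0,0,.075]), rel(h-[0,0,.016]))
E
```

```text
5.6167 [0.49277537 0.06903324 0.21576319] [  15. -123. -223.] [  15. -123. -132.]
```

Call:
{"name": "play_rows", "arguments": {"commands": [[[0,0,-35],0],[[0,2,-75],0],[[0,2,-115],0],[[0,2,-155],0],[[0,0,-195],0],[[2,-20,-225],0],[[5,-55,-235],0],[[10,-90,-235],0],[[15,-115,-235],0],[[15,-123,-230],0],[[15,-123,-223],0],[[15,-123,-223],0],[[15,-123,-223],0],[[15,-123,-223],0]], "fingers": 1}}

```text
time_s: 6.78
tool_pos: [0.4939, 0.0683, 0.2908]
tool_rot: [-1.75, -2.609, 0.0]
wrist_force: [-0.4, -0.0, 0.6]
width: 0.0854
```

```bash
python3 - <<'E'
from plan import *
s=st;print(s["time_s"],s["tool_pos"],s["wrist_force"],s["dq"].round(3))
im=snap("wrist","w6"); cv2.imwrite("pics/w6b.png",cv2.resize(im,(800,600),interpolation=cv2.INTER_CUBIC))
W=wc("w6"); f=lambda X:((proj("wrist",X,W))*1.5625).round(0)
print("handle",f([fanpts(HAN+[0,y,0],P0)[0] for y in (-.055,0,.055)]).tolist(),"tcp",f([s["tool_pos"],s["tool_pos"]-[0,0,.075]]))
h=fanpts(HAN,P0)[0]; print(rel(h-[0,0,.016]))
E
```

```text
6.7833 [0.49393833 0.06834874 0.29077848] [-0.44269697 -0.04451282  0.58248908] [ 0.001  0.002  0.008  0.006 -0.     0.001]
handle [[395.0, 408.0], [395.0, 312.0], [395.0, 201.0]] tcp [[396. 384.]
 [397. 314.]]
[ 1. -1. 91.]
```

View pics/w6b.png

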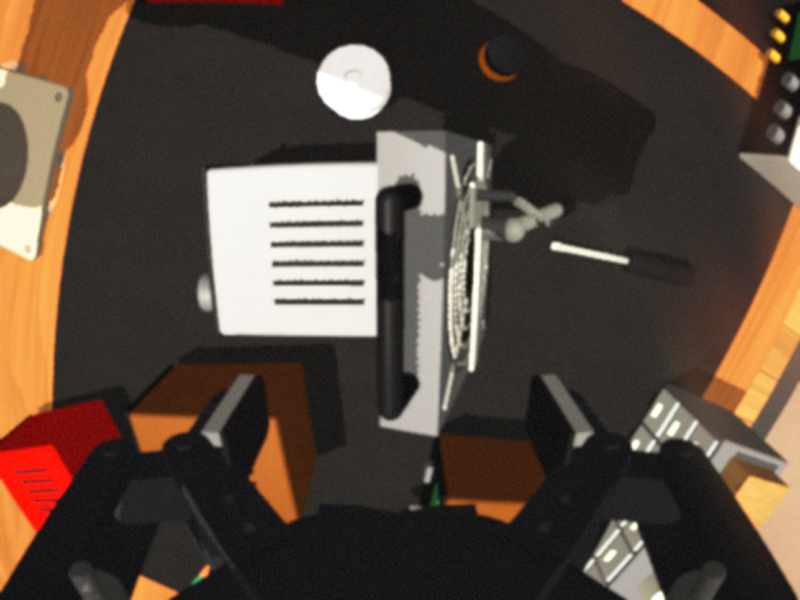

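Call:
{"name": "play_rows", "arguments": {"commands": [[[0,-1,25],0],[[1,-2,50],0],[[1,-2,70],0],[[1,-2,82],0],[[1,-2,90],0],[[1,-2,90],0],[[1,-2,90],0],[[1,-2,90],0]]}}

```text
time_s: 7.5
tool_pos: [0.4919, 0.0685, 0.2024]
tool_rot: [1.749, 2.608, 0.002]
wrist_force: [0.2, 1.5, -0.4]
width: 0.0858
```

Call:
{"name": "play_rows", "arguments": {"commands": [[[0,0,0],0],[[0,0,0],0],[[0,0,0],0],[[0,0,0],0],[[0,0,0],0],[[0,0,0],0],[[0,0,0],0],[[0,0,0],0],[[0,0,0],0],[[0,0,0],0]], "fingers": -1}}

```text
time_s: 8.33
tool_pos: [0.4906, 0.0684, 0.2016]
tool_rot: [1.75, 2.609, -0.0]
wrist_force: [-1.6, -0.2, 2.9]
width: 0.0116
```

```bash
python3 - <<'E'
from plan import *
s=st;print(s["time_s"],s["tool_pos"],s["wrist_force"],s["width"])
im=snap("wrist","w7"); cv2.imwrite("pics/w7b.png",cv2.resize(im,(800,600),interpolation=cv2.INTER_CUBIC))
E
```

```text
8.3333 [0.49059568 0.0683607  0.20156861] [-1.61319554 -0.16671873  2.86248994] 0.011621210003689632
```

View pics/w7b.png

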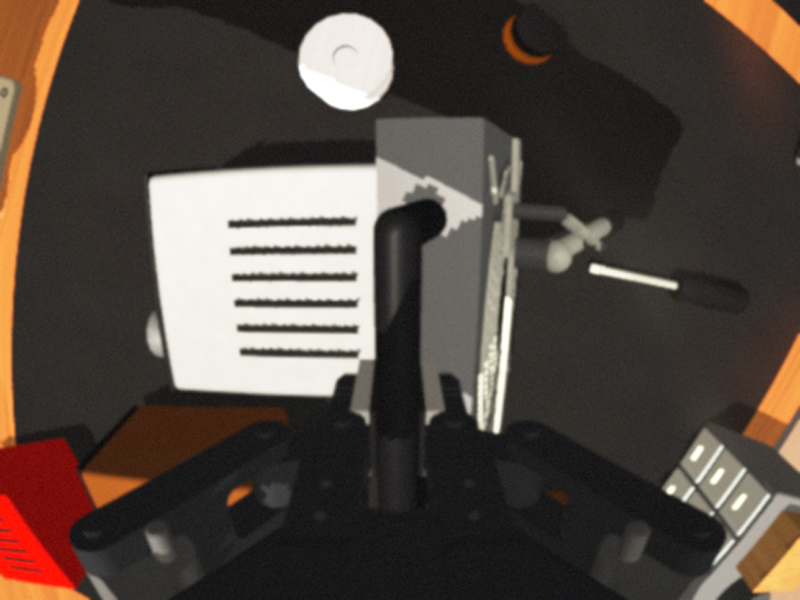

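Call:
{"name": "play_rows", "arguments": {"commands": [[[0,0,0],0],[[0,0,0],0],[[0,0,0],0],[[0,0,0],0]], "fingers": -0.58}}

```text
time_s: 8.72
tool_pos: [0.4906, 0.0685, 0.201]
tool_rot: [-1.75, -2.609, 0.0]
wrist_force: [0.2, -0.6, -0.7]
width: 0.0181
```

Call:
{"name": "play_rows", "arguments": {"commands": [[[0,3,0],0],[[0,6,-1],0],[[0,10,-2],0],[[0,13,-3],0],[[0,17,-4],0],[[0,21,-5],0],[[0,24,-5],0],[[0,28,-6],0],[[0,32,-6.5],0],[[0,35,-7],0],[[0,35,-7],0],[[0,35,-7],0]]}}

```text
time_s: 9.72
tool_pos: [0.5233, 0.0818, 0.2083]
tool_rot: [1.75, 2.609, 0.0]
wrist_force: [0.5, -0.0, 0.9]
width: 0.0177
```

```bash
python3 - <<'E'
from plan import *
s=st;print(s["time_s"],s["tool_pos"],s["wrist_force"],s["width"])
im=snap("wrist","w8"); cv2.imwrite("pics/w8b.png",cv2.resize(im,(800,600),interpolation=cv2.INTER_CUBIC))
im=snap("side","d8"); crop(im,140,155,160,120,5,"pics/d8b.png")
E
```

```text
9.7167 [0.5232756  0.08180753 0.20832625] [ 0.48566286 -0.01332181  0.88326463] 0.01765046578455223
```

View pics/w8b.png

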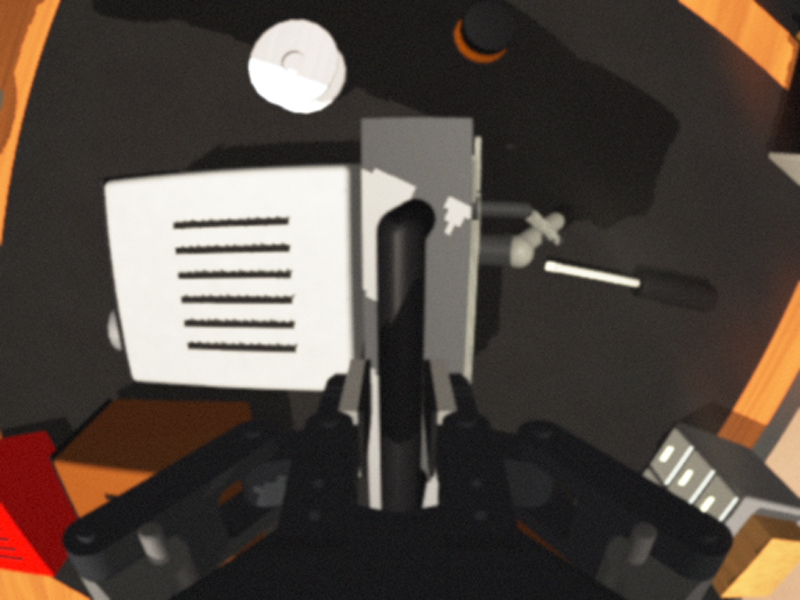

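View pics/d8b.png

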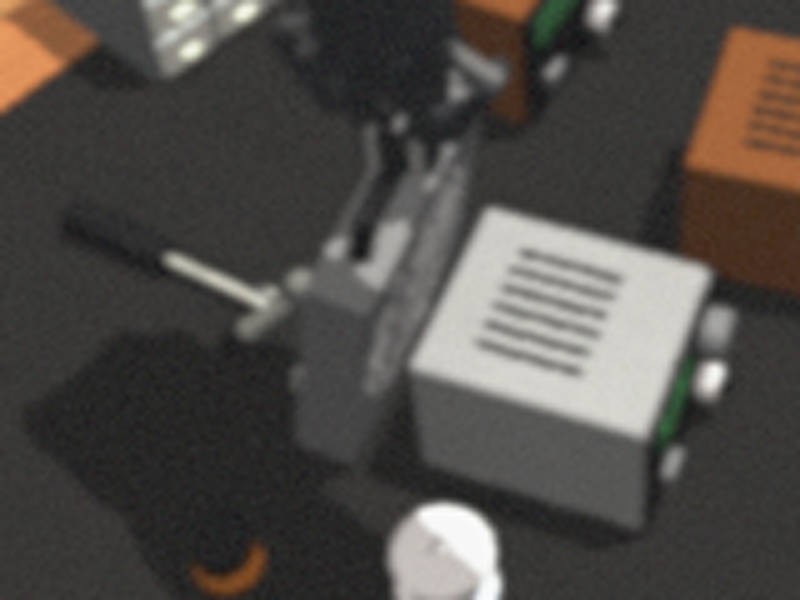

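Call:
{"name": "play_rows", "arguments": {"commands": [[[0,4,-0.5],0],[[0,8,-0.8],0],[[0,12,-1],0],[[0,16,-1],0],[[0,19,-1.2],0],[[0,22,-1.3],0],[[0,25,-1.3],0],[[0,28,-1.3],0],[[0,30,-1.3],0],[[0,32,-1.3],0],[[0,32,-1.3],0],[[0,32,-1.3],0],[[0,32,-1.3],0]]}}

```text
time_s: 10.9
tool_pos: [0.5525, 0.0938, 0.2096]
tool_rot: [-1.75, -2.609, 0.0]
wrist_force: [0.3, 0.2, -1.0]
width: 0.0177
```

```bash
cat > look.py <<'E'
from plan import *
import sys
k=sys.argv[1]
s=st;print(s["time_s"],s["tool_pos"],s["wrist_force"],s["width"])
im=snap("wrist","w"+k); cv2.imwrite(f"pics/w{k}b.png",cv2.resize(im,(800,600),interpolation=cv2.INTER_CUBIC))
im=snap("side","d"+k); crop(im,140,155,160,120,5,f"pics/d{k}b.png")
im=snap("scene","s"+k); crop(im,210,125,160,120,5,f"pics/s{k}b.png")
E
python3 look.py 9
```

```text
10.9 [0.55253489 0.09379832 0.20960581] [ 0.31130342  0.15495703 -0.96120639] 0.01768697890108825
```

View pics/w9b.png

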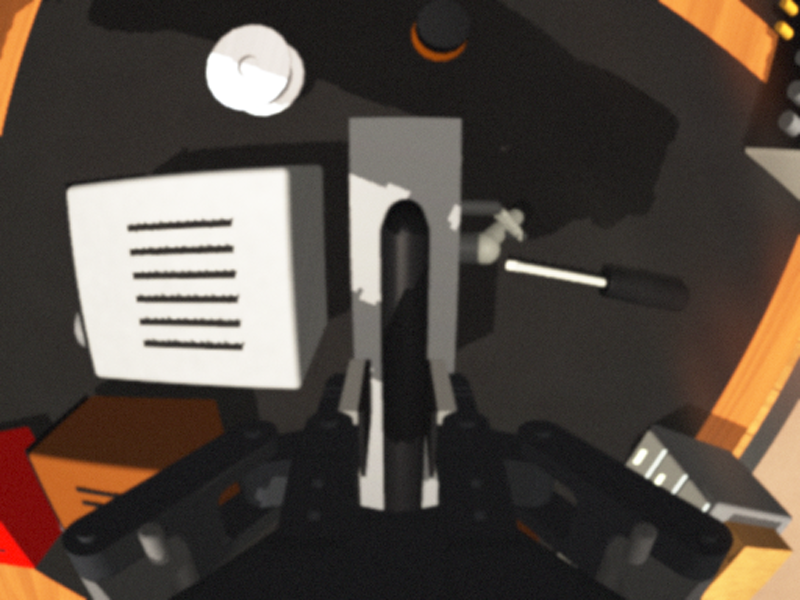

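View pics/d9b.png

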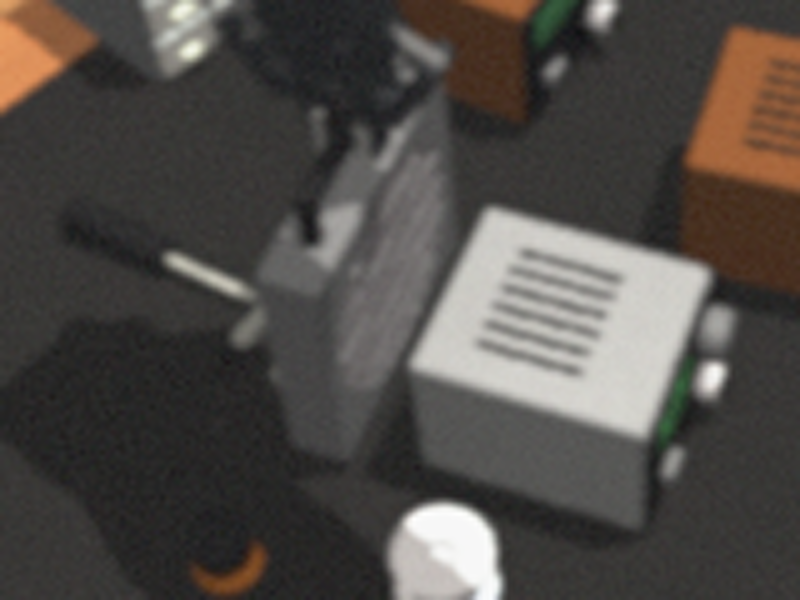

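View pics/s9b.png

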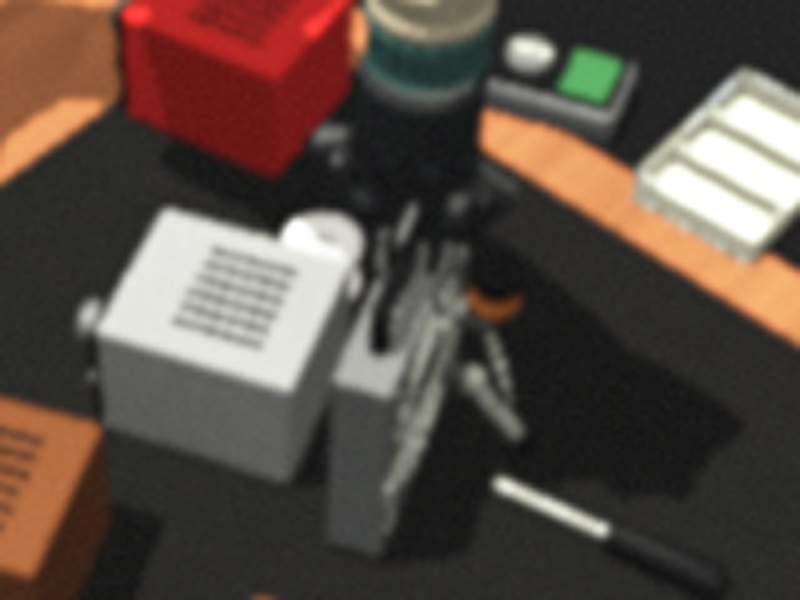

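Call:
{"name": "play_rows", "arguments": {"commands": [[[0,1,0],0],[[0,2,0],0],[[0,3,0],0],[[0,4,0],0],[[0,4,0],0],[[0,4,0],0],[[0,4,0],0]]}}

```text
time_s: 11.63
tool_pos: [0.5563, 0.0953, 0.2096]
tool_rot: [-1.75, -2.609, 0.0]
wrist_force: [-0.0, -1.1, -0.1]
width: 0.018
```

```bash
python3 look.py 10; python3 - <<'E'
from h import *
im=cv2.imread("pics/w10.png"); crop(im,220,220,75,110,7,"pics/w10c.png")
E
```

```text
11.6333 [0.55634614 0.09534768 0.20962198] [-0.01192786 -1.11504476 -0.108507  ] 0.01803209655830493
```

View pics/w10b.png

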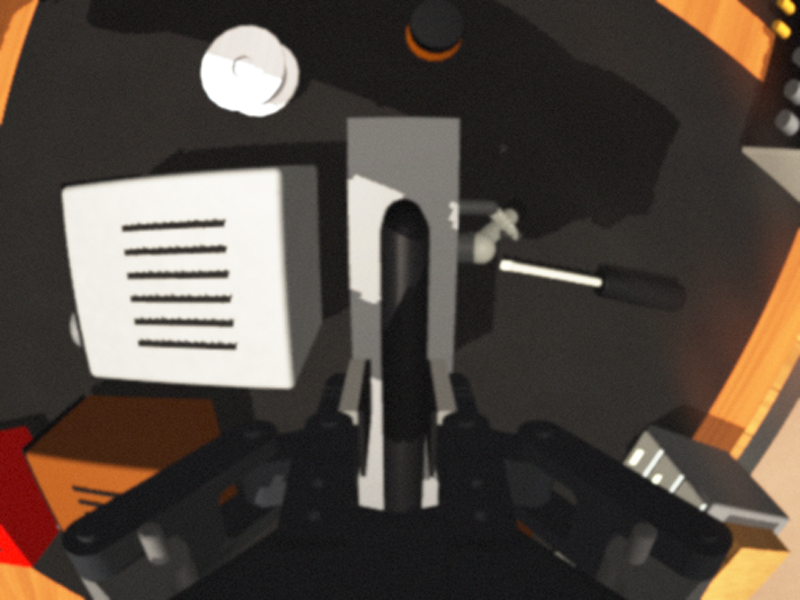

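View pics/w10c.png

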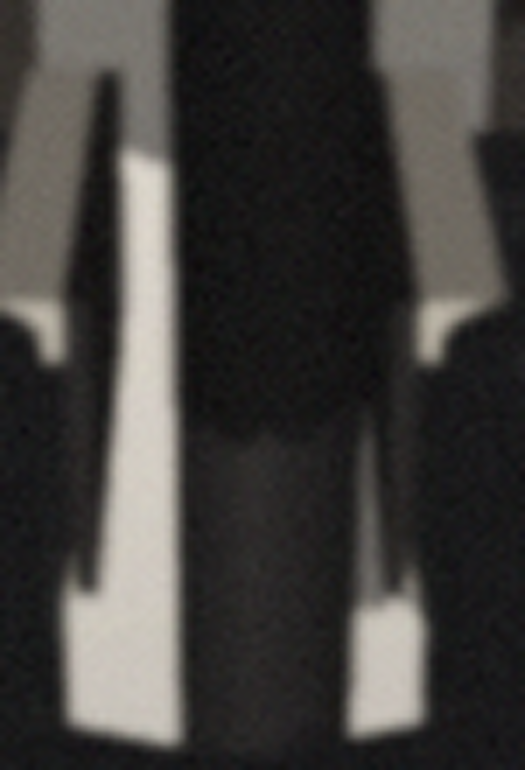

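View pics/s10b.png

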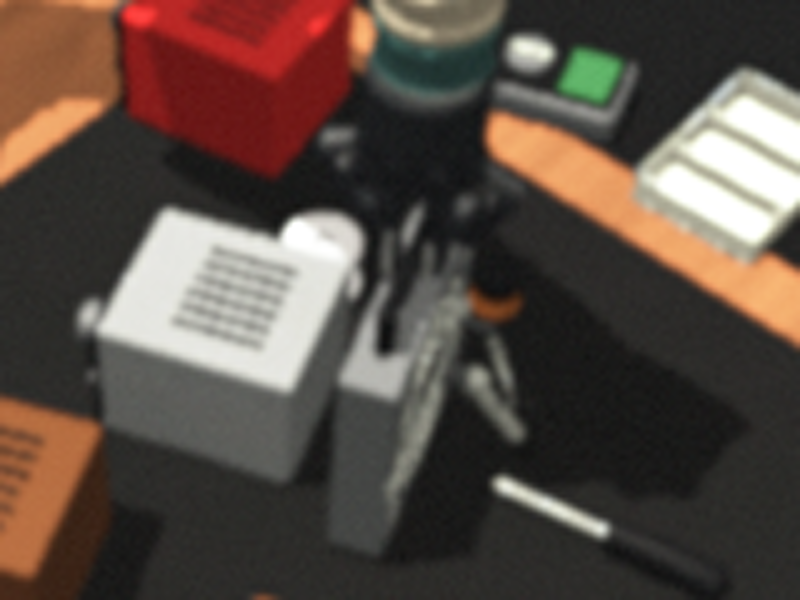

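View pics/d10b.png

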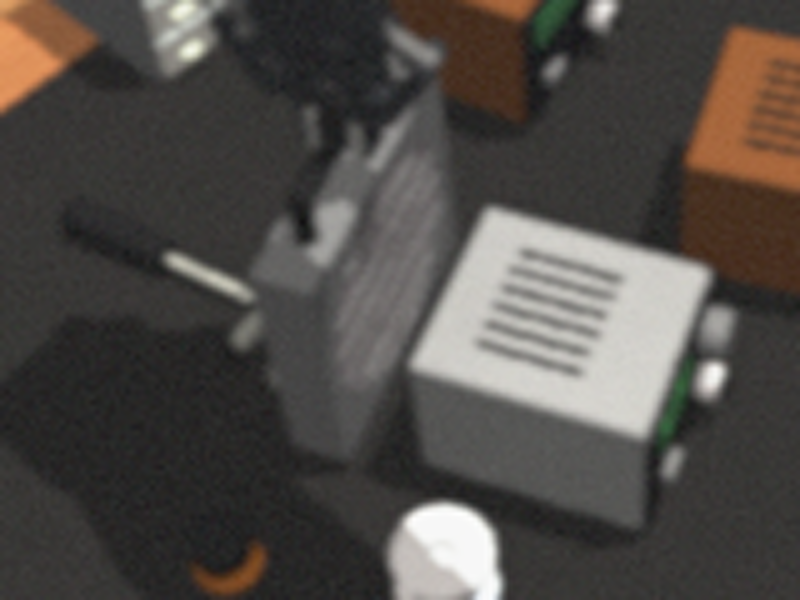

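```bash
cat > fit5.py <<'E'
from h import *
import sys
def run(k,sd,sc,wr,legj=1.83):
    s=lambda x,y:(210+x/5,125+y/5); d=lambda x,y:(140+x/5,155+y/5); w=lambda x,y:(x/1.5625,y/1.5625)
    W=wc("w"+k)
    def parts(p):
        return [proj(n,fanpts([q for _,q in L],p),c)-np.array([g(*u) for u,_ in L]) for n,L,c,g in (("side",sd,None,d),("scene",sc,None,s),("wrist",wr,W,w))]
    for ww in [(1,1,1),(1,0,1),(0,1,1)]:
        r=least_squares(lambda p:np.r_[tuple(a*x.ravel() for a,x in zip(ww,parts(p)))],[.549,.092,.383,.0]);p=r.x
        print(ww,p.round(4),"handle",fanpts(HAN,p).round(4)[0],"foot",fanpts(PIV+.09*legdir(legj),p).round(4)[0])
        if ww==(1,1,1): print(*[x.round(1).tolist() for x in parts(p)],sep="\n")
A=.019;B=.09
if __name__=="__main__":
    run("10",[((257,265),(A,B,.192)),((318,297),(-A,B,.192)),((293,447),(A,B,.012)),((350,465),(-A,B,.012))],
    [((342,385),(-A,-B,.192)),((400,395),(A,-B,.192)),((330,543),(-A,-B,.012)),((382,555),(A,-B,.012))],
    [((348,118),(-A,B,.192)),((460,118),(A,B,.192))])
E
python3 fit5.py
```

```text
(1, 1, 1) [ 0.5517  0.0929  0.4086 -0.008 ] handle [0.5607 0.0968 0.2239] foot [0.6242 0.1681 0.0074]
[[-2.3, 2.2], [-1.9, -0.8], [-0.2, -0.5], [-0.4, -0.9]]
[[-0.1, -1.1], [0.1, 0.2], [-0.2, -1.1], [-0.1, -0.3]]
[[-0.2, 0.9], [-0.5, -0.2]]
(1, 0, 1) [ 0.5487  0.092   0.3861 -0.0138] handle [0.5589 0.0962 0.2239] foot [0.6229 0.1655 0.0068]
(0, 1, 1) [0.5531 0.0937 0.4058 0.0006] handle [0.5603 0.0968 0.224 ] foot [0.6258 0.1686 0.0082]
```

Call:
{"name": "play_rows", "arguments": {"commands": [[[0,1,0],0],[[0,2,0],0],[[0,2,0],0],[[0,2,0],0],[[0,2,0],0]]}}

```text
time_s: 12.2
tool_pos: [0.5582, 0.0961, 0.2096]
tool_rot: [-1.75, -2.609, 0.0]
wrist_force: [-0.2, -0.3, -0.3]
width: 0.0179
```

```bash
python3 look.py 11; python3 - <<'E'
from h import *
a=cv2.imread("pics/w10.png"); b=cv2.imread("pics/w11.png")
for i in (a,b): pass
c=np.hstack([cv2.resize(i[130:330,215:300],None,fx=3,fy=3,interpolation=cv2.INTER_CUBIC) for i in (a,b)]); cv2.imwrite("pics/cmp.png",c)
# bar edges at row 300 & 310 and 150
for r in (150,165,180,300,305,310,315):
    for i in (a,b): print(r,[int(v) for v in i[r-1:r+2,225:290].mean(axis=(0,2))][::2])
E
```

```text
12.2 [0.55820895 0.0961283  0.2095932 ] [-0.23422793 -0.31718337 -0.26180651] 0.01788924918346028
150 [223, 224, 226, 224, 224, 224, 224, 224, 216, 121, 34, 31, 35, 42, 53, 62, 54, 41, 31, 23, 24, 23, 23, 23, 32, 96, 121, 122, 121, 122, 122, 120, 123]
150 [225, 226, 225, 225, 225, 224, 218, 124, 32, 32, 35, 40, 51, 59, 49, 38, 28, 27, 28, 30, 28, 28, 27, 91, 122, 122, 122, 122, 123, 124, 140, 134, 98]
165 [221, 223, 223, 223, 223, 224, 223, 222, 212, 119, 31, 32, 36, 40, 57, 78, 83, 69, 51, 42, 37, 32, 33, 27, 36, 94, 118, 121, 121, 119, 120, 120, 119]
165 [223, 223, 224, 223, 223, 223, 217, 138, 36, 32, 35, 41, 55, 78, 80, 69, 52, 41, 34, 35, 31, 25, 30, 91, 119, 122, 119, 119, 121, 120, 120, 117, 90]
180 [209, 222, 222, 222, 222, 222, 222, 221, 215, 135, 36, 32, 34, 40, 54, 76, 78, 61, 48, 40, 35, 26, 22, 19, 41, 100, 118, 119, 118, 119, 118, 119, 117]
180 [222, 222, 222, 222, 222, 222, 220, 162, 39, 31, 34, 40, 53, 76, 77, 65, 49, 39, 33, 27, 25, 22, 31, 93, 121, 120, 123, 117, 119, 119, 121, 111, 63]
300 [25, 32, 52, 52, 74, 172, 200, 200, 199, 194, 111, 33, 33, 34, 40, 43, 39, 4
[... 409 characters left out ...]
3, 35, 38, 39, 42, 41, 38, 35, 31, 30, 27, 55, 104, 123, 140, 132, 154, 118, 34, 23, 23, 24, 23]
310 [25, 37, 129, 195, 198, 198, 196, 196, 196, 192, 112, 31, 32, 34, 36, 40, 38, 39, 34, 34, 30, 28, 58, 165, 194, 197, 195, 170, 61, 24, 23, 24, 25]
310 [26, 62, 174, 196, 197, 198, 196, 199, 173, 60, 30, 34, 36, 40, 42, 41, 35, 34, 35, 27, 29, 106, 177, 191, 195, 195, 194, 171, 61, 22, 22, 25, 27]
315 [22, 27, 114, 191, 196, 196, 196, 196, 196, 192, 116, 33, 32, 34, 37, 41, 37, 36, 36, 30, 28, 27, 63, 166, 194, 195, 193, 159, 46, 21, 25, 24, 26]
315 [23, 48, 166, 195, 195, 194, 197, 196, 176, 68, 31, 33, 37, 39, 41, 37, 35, 32, 33, 28, 30, 131, 192, 195, 195, 194, 194, 160, 47, 24, 26, 25, 23]
```

View pics/cmp.png

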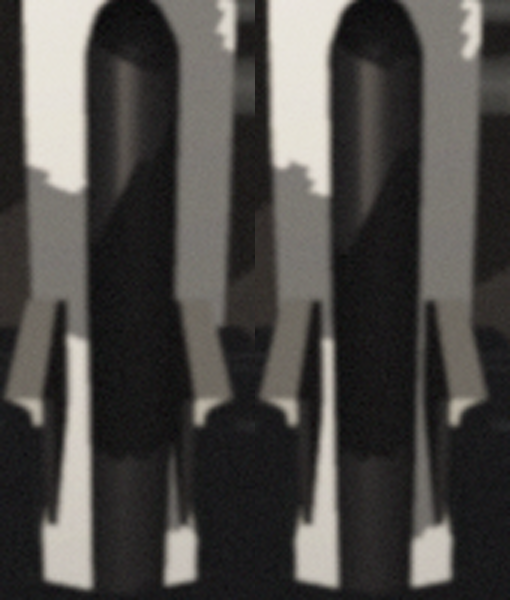

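Call:
{"name": "play_rows", "arguments": {"commands": [[[0,0,0],0],[[0,0,0],0],[[0,0,0],0],[[0,0,0],0],[[0,0,0],0],[[0,0,0],0],[[0,0,0],0]], "fingers": -1}}

```text
time_s: 12.93
tool_pos: [0.5584, 0.0962, 0.2098]
tool_rot: [1.75, 2.609, 0.0]
wrist_force: [-0.2, 0.2, 1.5]
width: 0.0118
```

```bash
python3 look.py 12; python3 -c "
from h import *
s=read_state();print(s['wrist_force'],s['moment'])"
```

```text
12.9333 [0.55835214 0.09615642 0.20978409] [-0.2099779   0.1657991   1.53375303] 0.01175917179318548
[0.25841545 0.44140904 2.70963734] [0.06318752 0.01929631 0.04164293]
```

View pics/s12b.png

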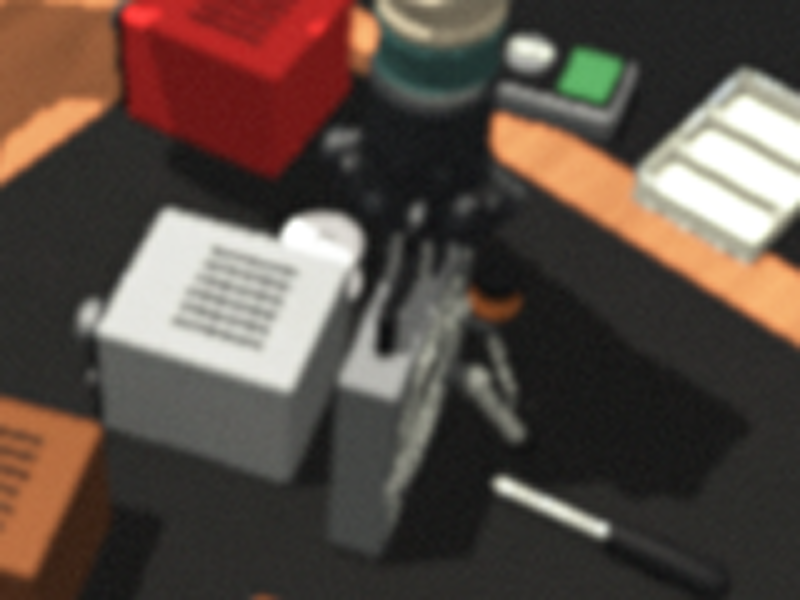

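View pics/d12b.png

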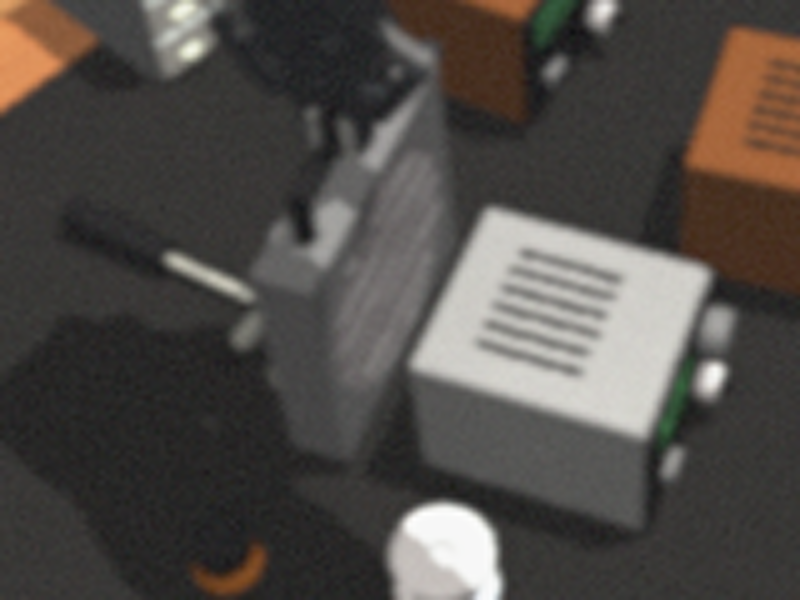

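View pics/w12b.png

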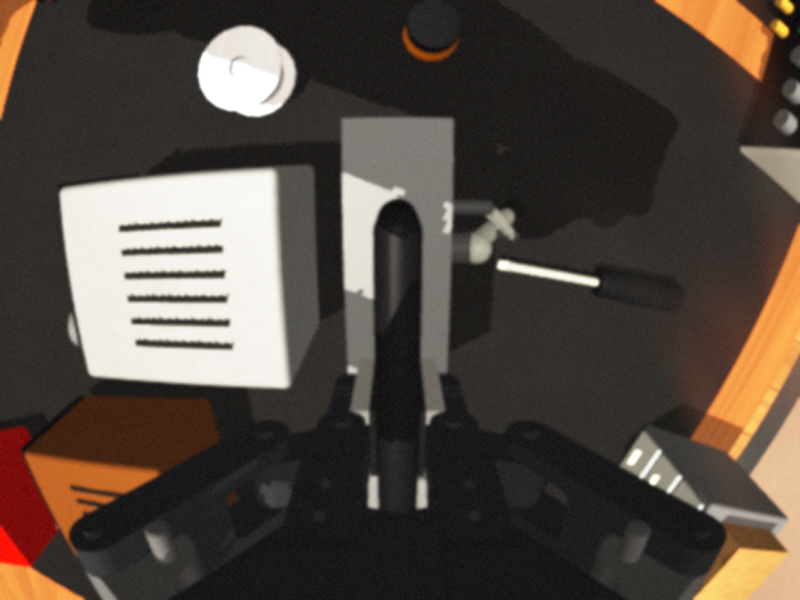

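```bash
python3 - <<'E'
from h import *
import fit5
A,B=.019,.09
fit5.run("12",[((253,268),(A,B,.192)),((317,297),(-A,B,.192)),((291,447),(A,B,.012)),((350,465),(-A,B,.012))],
[((342,385),(-A,-B,.192)),((400,395),(A,-B,.192)),((330,543),(-A,-B,.012)),((380,555),(A,-B,.012))],
[((341,118),(-A,B,.192)),((454,118),(A,B,.192))])
p=[.5505,.0923,.39,0]
for j in (1.6,1.83): print((proj("scene",fanpts([PIV,PIV+.09*legdir(j)],p))-[210,125])*5, (proj("side",fanpts([PIV+.09*legdir(j)],p))-[140,155])*5)
# bystanders: compare side/scene first and last
for n,a,b in (("scene","scene0","s12"),("side","side0","d12")):
    x=cv2.imread(f"pics/{a}.png").astype(int);y=cv2.imread(f"pics/{b}.png").astype(int)
    d=np.abs(x-y).max(2).astype(np.uint8); cv2.imwrite(f"pics/diff_{n}.png",np.where(d>30,255,d))
im=cv2.imread("pics/s12.png"); crop(im,285,180,60,45,12,"pics/leg.png")
E
```

```text
(1, 1, 1) [ 0.5516  0.093   0.4069 -0.0072] handle [0.5604 0.0968 0.2239] foot [0.6243 0.168  0.0075]
[[-1.5, 1.6], [-1.7, -0.8], [0.2, -0.5], [-0.5, -0.9]]
[[-0.2, -1.2], [-0.1, 0.2], [-0.2, -1.1], [0.2, -0.3]]
[[0.3, 0.9], [-0.7, -0.4]]
(1, 0, 1) [ 0.5491  0.0922  0.3851 -0.0107] handle [0.5587 0.0961 0.2239] foot [0.6234 0.1657 0.0071]
(0, 1, 1) [ 0.5525  0.0934  0.4051 -0.0019] handle [0.5603 0.0968 0.224 ] foot [0.6253 0.1683 0.008 ]
[[469.24011626 375.72426225]
 [517.15609506 465.50229856]] [[242.30070348 329.70881763]]
[[469.24011626 375.72426225]
 [524.31980984 442.77552573]] [[228.91922716 353.87888636]]
```

View pics/leg.png

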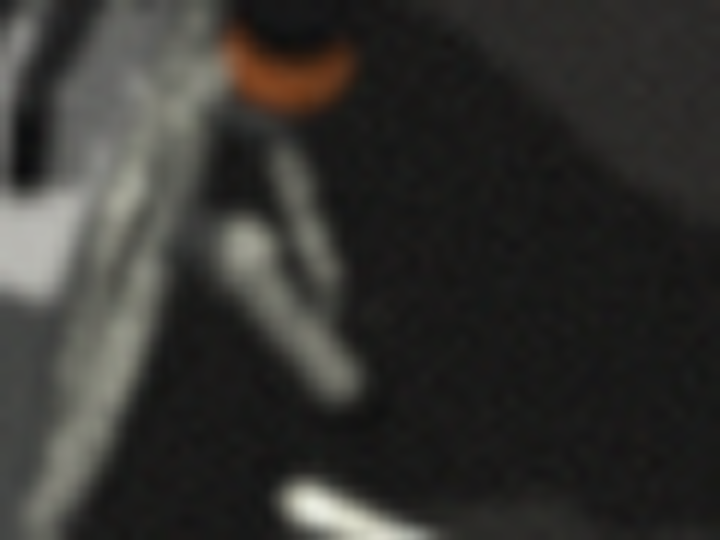

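View pics/diff_scene.png

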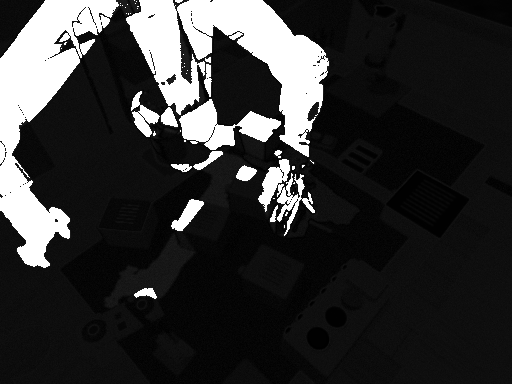

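View pics/diff_side.png

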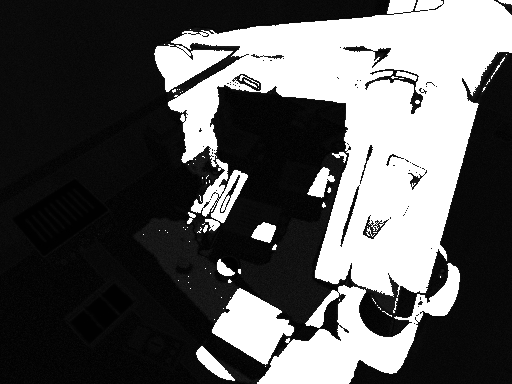

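Call:
{"name": "play_rows", "arguments": {"commands": [[[0,0,0],0],[[0,0,0],0],[[0,0,0],0],[[0,0,0],0],[[0,0,0],0],[[0,0,0],0],[[0,0,0],0],[[0,0,0],0]]}}

```text
time_s: 13.75
tool_pos: [0.5583, 0.0961, 0.2098]
tool_rot: [1.75, 2.609, 0.0]
wrist_force: [-0.2, 0.3, 3.8]
width: 0.0121
```

```bash
python3 -c "
from cell import *
print(sign_off())"
```

```text
the job is handed in; nothing more can be done
None
```

The fan is upright on its feet with the leg down, and the gripper is still holding the handle. I handed the job in at 13.75 s.

**What I did**
- **Leg:** while the fan still leaned on the station, I pressed the leg down with shut fingers until it snapped over. The first press slid off the outside of the rod without moving it. The second worked, with the wrist reading about 5 N upward and 3 N sideways.
- **Fan:** I caged the handle loosely, about 18 mm open, and swung the fan up about its feet's front edge until it stood by itself. I then closed the grip on the handle and kept it there.

**Last checks**
- **Leg angle:** it matched the 1.83 rad stop in the wrist view after the snap and in the scene view at the end. The leg's foot fitted at 7–8 mm height (8 mm when touching), but I could not see the contact itself.
- **Upright:** the fitted lean was between -0.011 and -0.002 rad, with the two cameras differing by about 0.01 rad. Before I closed the grip, the handle hung free between the fingers, so the fan was standing on its own feet.
- **Station clearance:** the scene and wrist views show a clear gap to the station.
- **On the spot:** the feet fitted within 0–4 mm of where they started, depending on the camera used.
- **Grip:** the opening read 12 mm on the 14 mm bar. The tool was pressing down on the fan with about 2–4 N, and sideways forces were under 0.5 N.
- **Everything else:** comparing before and after pictures showed changes only where the arm, the fan and shadows moved. Parts of the bench hidden behind the arm could not be compared.

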